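Put the kiln props away in their sloped racks

ROBOT

A 6-joint arm with a two-finger parallel gripper is mounted at the origin on the work surface. World frame = base frame: x ahead of the robot, y to its left, z up, the work surface at z = 0. Lengths are in m, angles in rad, forces in N, time in s.
With the tool pointing down it reaches from about 0.3 to 0.825 m from the base axis. Payload 5.4 kg.
Tool frame: the origin (TCP) lies at the very end of the fingers, on their centre line; the grasp point (between the pads) lies 19 mm behind it; z points along the fingers, y is the direction in which the jaws open and shut (so a half turn about z gives the same grasp; the last joint's range is limited). The gripper opens to 92 mm and grips with 3 to 60 N. Pads are 20 mm wide; open, the fingers measure 128 mm over their backs; the gripper's body (75 mm by 189 mm) begins 69 mm behind the grasp point.
Start: joints at [0.951, 0.158, 1.597, -0, 1.386, -0.21], TCP at [0.229, 0.527, 0.215] pointing down, gripper open.
Joint ranges: [-2.91, 2.91], [-0.94, 2.29], [0.18, 2.7], [-1.29, 4.43], [0.17, 2.64], [-3, 3]. Speed limits (rad/s): [2.57, 2.57, 3.14, 3.14, 3.14, 3.14].

INTERFACE

Orientations are given as a 3x3 rotation matrix whose columns are the frame's x, y, z axes.
In Python, from workcell import r gives the robot as it stands.
- The arm moves only by the tool play_rows, never from a script. Its argument "deltas" is a list that holds one entry, the list of rows, each a list of 6 numbers: the shift along the tool's x, y, z in cm, then the turn, a rotation vector about the tool's x, y, z in rad. In form: [[[x, y, z, rx, ry, rz], ...]]. A call has 1 to 10 rows; each row is the pose to reach, as a shift and turn from the pose commanded when the call began, along the tool's axes at that moment; what a row does not reach only later rows make up. A row lasts 1/8 s, in which the tool goes at most 62.5 mm and 10.7 degrees, less where a joint would pass 70% of its speed; a pose out of reach is approached as far as the arm can. A call with a gripper value outside its range is refused whole. "claw" is the opening, from 0 (shut) to 1 (fully open), set as the call begins (left out, the last holds). The fingers move at their own pace and stop on an object; "newtons" is the grip in N (left out, the last holds). Time passes only in rows, so rows that repeat a pose let the fingers close. It gives the time, the measured TCP pose, the force and the opening at its end, in the units of the state.
- r.get_state(): the state, without advancing time (a new reading comes with each control period).
- r.camera(name): name is "scene" or "top"; returns a dict with "image" (400x640x3 uint8, blue, green, red), "mtx" (3x3 intrinsics, pixels), "dist_coeffs" ([k1, k2, p1, p2, k3] as OpenCV has them; the pictures are not rectified), "cam_to_world" (4x4, takes a point from camera to world coordinates). Camera axes: x right, y down, z forward; pixel columns grow to the right and rows downward; lengths in m; the calibration is good to about 2 mm. A picture is of the moment at which its call begins. There is no depth.
- r.job_done(): hands the job in, once; it reports no verdict.
Trained networks look in a picture, given as the dict that the camera call returned (one of the last four; its "shot" number tells which), for a name from the list of things; names that differ only in an ending like _2 or _b are one class to them, and where a whole thing is asked for, a point or a joint stands for the part that bears it (a point fixed in the world has none). Each returns a list of dicts, best first, with "p" (0 to 1); they miss things now and then, are a little off and sometimes report something else, mostly with a low value. They report only what shows in the picture. A call takes as long as a camera call. They do not tell look-alikes from the thing itself.
- r.trace(query, picture): "pixels" (400x640 bool, what is visible of it).
- r.spot_point(query, picture): "location" ([x, y, z] in m, in world coordinates, good to about 4 mm: a listed point, or the origin of a listed thing).
The state is a dict: "t": time; "joints": joint angles; "joint_velocities": joint speeds; "joint_efforts": joint torques, N m; "tool_pos": TCP position; "eef_rot": TCP orientation; "force": force on the tool from outside, world axes, zero at the start; "torque": the same for the moment, N m; "grip_width": finger opening in m.
Only numpy, scipy, OpenCV 4.12 (cv2) and the standard library are available. Lean on these libraries where they do the work, as an engineer would, in place of code of your own. Each camera call takes 0.05 s, during which the arm holds its last target. There are 200 camera calls.

TASK

Put the two kiln props away in the two sloped wooden racks, the thick one in the wide rack and the thin one in the narrow rack, lying lengthwise in the lane. Slide each one down under the cover until you feel it press against the hidden sprung back stop and leave it resting there, but push gently: never drive the stop to the end of its spring travel. Leave the bowl, the jar and the spoon where they are.

Things in the scene. Friction and masses are not known exactly. Their poses are not given: they have to be found in the camera images.
- wide_rack: Fixed wooden rack, one straight sloping lane of 51 mm inner width between 8 mm thick side rails (67 mm outside). Origin: on the table under its middle; x is level and points along the lane to its low end, y across (lane centre y = 0), z up. The lane runs from x = -120 mm (high, open end, floor 113 mm above the table) to +120 mm (low, closed end, covered).
- wide_lane_mid (a point): Point on the lane floor of the wide rack, at its middle: x = y = 0, 65 mm above the rack's origin. The floor drops towards the rack's +x at 22 degrees (0.384 rad). Rails stand 7 mm above the floor. A prop does not slide by itself: it takes a push of about 0.1 to 1.5 N to keep it moving.
- wide_cover_edge (a point): Top of the upper edge of the wide rack's cover, 45 mm down the slope from the lane's middle. The cover hides the last 84 mm of the lane (45 to 129 mm), closed at sides and end; underside 52 mm, top 58 mm above the lane floor, square to it. Open before this edge.
- narrow_rack: Fixed wooden rack, one straight sloping lane of 34 mm inner width between 8 mm thick side rails (50 mm outside). Origin: on the table under its middle; x is level and points along the lane to its low end, y across (lane centre y = 0), z up. The lane runs from x = -120 mm (high, open end, floor 113 mm above the table) to +120 mm (low, closed end, covered).
- narrow_lane_mid (a point): Point on the lane floor of the narrow rack, at its middle: x = y = 0, 65 mm above the rack's origin. The floor drops towards the rack's +x at 22 degrees (0.384 rad). Rails stand 7 mm above the floor. A prop does not slide by itself: it takes a push of about 0.1 to 1.5 N to keep it moving.
- narrow_cover_edge (a point): Top of the upper edge of the narrow rack's cover, 45 mm down the slope from the lane's middle. The cover hides the last 84 mm of the lane (45 to 129 mm), closed at sides and end; underside 52 mm, top 58 mm above the lane floor, square to it. Open before this edge.
- wide_stop (a joint): How far the cork-faced back stop under the wide rack's cover is pushed in, m: 0 = free, 0.014 = end of travel. It moves down the slope on a soft damped spring, 0.6 N per mm. The face of the free stop is set 71 to 105 mm down the slope from the lane's middle; where is not measured, out of sight, and must be felt.
- narrow_stop (a joint): How far the cork-faced back stop under the narrow rack's cover is pushed in, m: 0 = free, 0.014 = end of travel. It moves down the slope on a soft damped spring, 0.6 N per mm. The face of the free stop is set 71 to 105 mm down the slope from the lane's middle; where is not measured, out of sight, and must be felt.
- thick_prop: Thick kiln prop: a bar of plain buff ceramic, 44 x 44 mm square and 90 mm long with a square bore right through, lying on the table. Origin: centre of its underside; x along its length (both ends alike), z up. Mass about 250 g, varies by a quarter.
- thick_prop_center (a point): Centre of the thick prop's bulk, 22 mm above its origin.
- thin_prop: Thin kiln prop: a bar of plain buff ceramic, 28 x 28 mm square and 80 mm long with a square bore right through, lying on the table. Origin: centre of its underside; x along its length (both ends alike), z up. Mass about 130 g, varies by a quarter.
- thin_prop_center (a point): Centre of the thin prop's bulk, 14 mm above its origin.
- slip_bowl: White bowl, 120 mm across, 60 mm high; bystander. Origin: centre of its underside.
- glaze_jar: Closed glass jar, 68 mm across, 90 mm high; bystander. Origin: centre of its underside.
- wood_spoon: Dark wooden spoon, 160 mm long, lying between the robot and the racks; bystander. Origin: under its middle, x along it.
Things that resemble listed ones, but are neither listed nor needed, are in the scene too. Leave any green or red look-alike of the thin_prop alone.

How it is judged:
By the outcome, as a careful person would: the job done as asked, in the order asked, and still so for the second after the job is handed in, with the robot touching nothing.
It also fails if it takes over 72 s, if anything falls off the work surface, if the arm or the gripper's body presses on something with over 40 N, if the wrist force passes 120 N, or if a joint passes its speed limit or range.

## Working session

There is one attempt and no reset: what is moved stays moved. The work goes in short steps, Python scripts to look and compute and a tool call to move; the robot and the scene stay as the last step left them, time stands still between calls to the robot, and variables do not carry over. Pictures are saved under pics/ and viewed, about 8 in all and at most 12, crops included, and the job is handed in when it is done.

Besides the shell and the picture viewer there is one more tool, called after ">>>" as name(argument=value, ...), one argument or row to a line, values as JSON. play_rows: Moves the arm, as the interface text tells. Its arguments: {"type":"object","properties":{"deltas":{"type":"array"},"claw":{"type":"number"},"newtons":{"type":"number"}},"required":["deltas"]}

```bash
mkdir -p pics; ls
python3 - <<'E'
from workcell import r
import cv2,numpy as np
for n in("scene","top"):
    p=r.camera(n); cv2.imwrite(f"pics/{n}0.png",p["image"])
    print(n,np.round(p["cam_to_world"],3).tolist(),np.round(p["mtx"],1).tolist())
    for q in["wide_rack","wide_lane_mid","wide_cover_edge","narrow_rack","narrow_lane_mid","narrow_cover_edge","thick_prop_center","thin_prop_center","thin_prop","slip_bowl","glaze_jar","wood_spoon"]:
        print(q,[(round(d["p"],2),np.round(d["location"],3).tolist()) for d in r.spot_point(q,p)][:4])
print(r.get_state())
E
```

```text
pics
scene [[-0.774, 0.409, -0.483, 1.02], [0.633, 0.525, -0.569, 0.625], [0.021, -0.747, -0.665, 0.807], [0.0, 0.0, 0.0, 1.0]] [[418.8, 0.0, 316.3], [0.0, 418.8, 203.3], [0.0, 0.0, 1.0]]
wide_rack [(0.65, [0.538, -0.116, 0.0])]
wide_lane_mid [(0.62, [0.542, -0.114, 0.062])]
wide_cover_edge [(0.69, [0.601, -0.119, 0.103]), (0.24, [0.359, 0.047, -0.0])]
narrow_rack [(0.84, [0.556, 0.107, 0.005])]
narrow_lane_mid [(0.77, [0.559, 0.105, 0.066]), (0.69, [0.623, 0.107, 0.104])]
narrow_cover_edge [(0.98, [0.619, 0.104, 0.102])]
thick_prop_center [(0.62, [0.493, -0.308, 0.02])]
thin_prop_center [(0.66, [0.337, 0.231, 0.013]), (0.58, [0.452, 0.303, 0.011]), (0.57, [0.34, 0.351, 0.015])]
thin_prop [(0.91, [0.344, 0.353, 0.002]), (0.88, [0.451, 0.302, -0.006]), (0.58, [0.333, 0.23, 0.001]), (0.55, [0.601, -0.121, 0.105])]
slip_bowl [(0.9, [0.681, 0.355, -0.001])]
glaze_jar [(0.97, [0.656, -0.348, 0.001])]
wood_spoon [(0.63, [0.36, 0.046, 0.001]), (0.4, [0.491, -0.312, 0.022])]
top [[0.022, -0.99, 0.142, 0.358], [-1.0, -0.023, -0.01, 0.005], [0.013, -0.142, -0.99, 1.066], [0.0, 0.0, 0.0, 1.0]] 
[... 870 characters left out ...]
992e-05,
        1.38621527e+00, -2.10072361e-01]), 'joint_velocities': array([-0.00283027, -0.00043543,  0.00038989, -0.00014275, -0.00180584,
       -0.00010978]), 'joint_efforts': array([ 3.91486692e-04, -3.85581279e+01, -3.22353780e+01,  7.01140054e-02,
        3.08745133e-02, -3.11686676e-05]), 'tool_pos': array([0.22909606, 0.52735792, 0.21459948]), 'eef_rot': array([[-9.17195324e-01,  3.98437871e-01, -2.04492648e-06],
       [ 3.98437871e-01,  9.17195324e-01, -3.22523705e-05],
       [-1.09749689e-05, -3.03964996e-05, -9.99999999e-01]]), 'force': array([-0.08196965,  0.90533034, -0.62253027]), 'torque': array([-0.03603198, -0.00144945,  0.01322836]), 'grip_width': 0.09180425797255784}
```

View pics/top0.png

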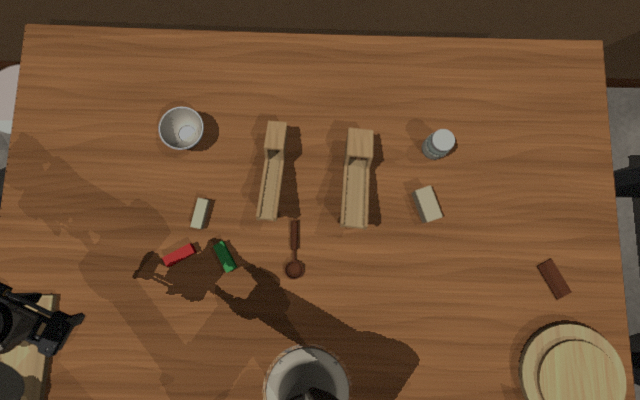

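View pics/scene0.png

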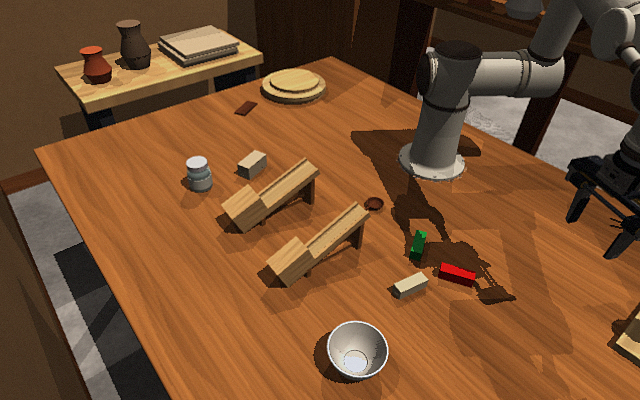

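The top picture shows:
- **Look-alikes:** three thin bars, red at (179,254), green at (225,257) and plain buff at (200,213). Only the buff one fits the thin_prop.
- **Thick prop:** at (428,204).
- **Racks:** the wide one around (357,180), the narrow one around (271,170). Both low, covered ends point away from the robot.

Next I fit box models to the masks for positions and yaws, and save one crop to confirm the props.

```bash
cat > h.py <<'E'
from workcell import r
import cv2,numpy as np
from scipy.optimize import minimize
T=np.radians(22)
def box(x0,x1,y0,y1,z0,z1): return np.array([[x,y,z] for x in(x0,x1) for y in(y0,y1) for z in(z0,z1)],float)
def tilt(P): # lane frame (s,y,n) -> rack frame
    s,y,n=P.T; return np.c_[s*np.cos(T)+n*np.sin(T),y,.065-s*np.sin(T)+n*np.cos(T)]
def place(P,x,y,a):
    c,s=np.cos(a),np.sin(a); return P@np.array([[c,s,0],[-s,c,0],[0,0,1]])+[x,y,0]
def proj(P,p):
    M=np.linalg.inv(p["cam_to_world"]); q,_=cv2.projectPoints(P,cv2.Rodrigues(M[:3,:3])[0],M[:3,3],p["mtx"],np.array(p["dist_coeffs"])); return q[:,0]
K=4
def render(parts,p):
    m=np.zeros((400*K,640*K),np.uint8)
    for P in parts:
        h=cv2.convexHull(((proj(P,p)+.5)*K*16).astype(np.int32)); cv2.fillConvexPoly(m,h,1,shift=4)
    return m>0
def fit(model,obs,x0,step):
    O=[(np.kron(m,np.ones((K,K)))>0,p) for m,p in obs]
    def cost(v):
        c=0
        for m,p in O:
            g=render(model(v),p); c+=1-(m&g).sum()/(m|g).sum()
        return c/len(O)
    S=np.vstack([x0]+[np.array(x0)+np.eye(len(x0))[i]*step[i] for i in range(len(x0))])
    o=minimize(cost,x0,method="Nelder-Mead",options=dict(initial_simplex=S,xatol=2e-4,fatol=1e-4,maxiter=150)); return o.x,o.fun
def prop(w,L): return lambda v:[place(box(-L/2,L/2,-w/2,w/2,0,w),*v[:3])]
def rack(W): return lambda v:[place(tilt(P),*v[:3]) for P in(box(-.127,.129,-W/2,W/2,-v[3],.007),box(.045,.129,-W/2,W/2,0,.058))]
def near(q,p,xy):
    best=None
    for d in r.trace(q,p):
        m=d["pixels"]; 
        if not m.any(): continue
        c=np.argwhere(m).mean(0)[::-1]; e=np.linalg.norm(c-proj(np.array([[*xy,.03]]),p)[0])
        if best is None or e<best[0]: best=(e,m)
    print(q,"mask off",None if best is None else (round(best[0],1),best[1].sum())); return best[1]
E
python3 - <<'E'
from h import *
ps={n:r.camera(n) for n in("top","scene")}
for q,mod,x0,st in[("thick_prop",prop(.044,.09),[.492,-.308,.2],[.01,.01,.2]),("thin_prop",prop(.028,.08),[.453,.303,-.25],[.01,.01,.2]),
  ("wide_rack",rack(.067),[.541,-.115,0,.01],[.01,.01,.1,.01]),("narrow_rack",rack(.05),[.556,.107,0,.01],[.01,.01,.1,.01])]:
    ob=[(near(q,ps[n],x0[:2]),ps[n]) for n in ps]
    for o in(ob,ob[:1],ob[1:]):
        x,f=fit(mod,o,x0,st); print(q,np.round(x,4),round(f,3))
im=ps["top"]["image"]
cv2.imwrite("pics/crop1.png",np.hstack([cv2.resize(im[180:280,150:250],(400,400),interpolation=2),cv2.resize(im[160:260,380:480],(400,400),interpolation=2)]))
f=[]
for _ in range(6): r.camera("top"); f.append(r.get_state()["force"])
print(np.round(f,2))
E
```

```text
thick_prop mask off (np.float64(2.2), np.int64(663))
thick_prop mask off (np.float64(1.6), np.int64(611))
thick_prop [ 0.4906 -0.314   0.3393] 0.072
thick_prop [ 0.4909 -0.3145  0.3516] 0.083
thick_prop [ 0.4907 -0.3123  0.2955] 0.046
thin_prop mask off (np.float64(1.2), np.int64(400))
thin_prop mask off (np.float64(4.7), np.int64(570))
thin_prop [ 0.4531  0.3047 -0.1891] 0.066
thin_prop [ 0.4533  0.3048 -0.2005] 0.056
thin_prop [ 0.4524  0.3038 -0.178 ] 0.062
wide_rack mask off (np.float64(5.7), np.int64(2700))
wide_rack mask off (np.float64(6.1), np.int64(3273))
wide_rack [ 0.546  -0.1132 -0.088   0.0302] 0.1
wide_rack [ 0.5461 -0.1135 -0.0842  0.0274] 0.041
wide_rack [ 0.5463 -0.1118 -0.1125  0.0338] 0.147
narrow_rack mask off (np.float64(6.7), np.int64(2120))
narrow_rack mask off (np.float64(6.2), np.int64(3410))
narrow_rack [ 0.5609  0.1082 -0.0566  0.0294] 0.101
narrow_rack [ 0.5609  0.1077 -0.0547  0.0244] 0.049
narrow_rack [ 0.5597  0.1084 -0.0648  0.0333] 0.143
[[-0.12 -0.74 -0.08]
 [ 1.43  1.07  0.5 ]
 [-0.11  0.25 -0.44]
 [ 0.37 -0.59  0.8 ]
 [ 0.49  0.12 -0.71]
 [ 0.52  0.8  -0.18]]
```

View pics/crop1.png

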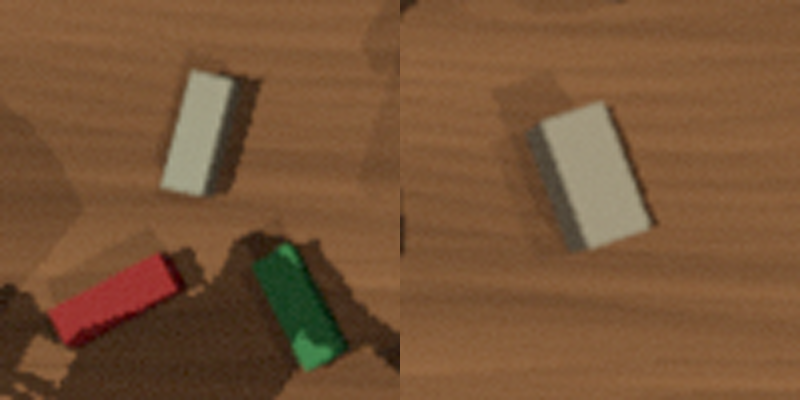

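Crop: the buff bar (left panel, about (200,130)) is the thin prop and the large buff bar (right panel) is the thick one, and the fits agree with both. Next I compute the move above the thick prop.

```bash
cat >> h.py <<'E'
from scipy.spatial.transform import Rotation as Rn
RACK=dict(wide=(.546,-.1135,-.086),narrow=(.561,.108,-.056))
def down(a): # tool x toward robot, jaws across yaw a
    c,s=np.cos(a),np.sin(a); return np.array([[-c,-s,0],[-s,c,0],[0,0,-1.]])
def lanepose(k,s,y,n):
    x0,y0,a=RACK[k]; p=place(tilt(np.array([[s,y,n]])),x0,y0,a)[0]
    R=Rn.from_euler("z",a).as_matrix()@Rn.from_euler("y",T).as_matrix()@down(0); return p,R
def lanecoord(k,p):
    x0,y0,a=RACK[k]; R=Rn.from_euler("z",a).as_matrix()@Rn.from_euler("y",T).as_matrix(); return R.T@(np.array(p)-[x0,y0,.065])
def delta(p,R,st=None,pR=None):
    if pR is None: st=st or r.get_state(); P0,R0=st["tool_pos"],st["eef_rot"]
    else: P0,R0=pR
    v=R0.T@(np.array(p)-P0); w=Rn.from_matrix(R0.T@R).as_rotvec()
    print("delta",np.round(v*100,2).tolist()+np.round(w,3).tolist())
def force(k=None,n=8):
    f=[]
    for _ in range(n): r.camera("top"); f.append(r.get_state()["force"])
    f=np.mean(f,0)
    if k:
        a=RACK[k][2]; R=Rn.from_euler("z",a).as_matrix()@Rn.from_euler("y",T).as_matrix(); print("force lane s,y,n",np.round(R.T@f,2))
    else: print("force",np.round(f,2))
E
python3 - <<'E'
from h import *
a=down(.34); delta([.467,-.322,.2146],a); delta([.467,-.322,.012],a,pR=(np.array([.467,-.322,.2146]),a))
E
```

```text
delta [-55.66, -68.43, 0.0, 0.0, 0.0, -0.75]
delta [0.0, 0.0, 20.26, 0.0, 0.0, 0.0]
```

>>> play_rows(
  deltas=[
    [[-55.7,-68.4,0,0,0,-0.75],[-55.7,-68.4,0,0,0,-0.75],[-55.7,-68.4,0,0,0,-0.75],[-55.7,-68.4,0,0,0,-0.75],[-55.7,-68.4,0,0,0,-0.75],[-55.7,-68.4,0,0,0,-0.75],[-55.7,-68.4,0,0,0,-0.75],[-55.7,-68.4,0,0,0,-0.75],[-55.7,-68.4,0,0,0,-0.75],[-55.7,-68.4,0,0,0,-0.75]],
  ],
  claw=1,
  newtons=40,
)

```text
t: 3.35
tool_pos: [0.3926, -0.0541, 0.2154]
eef_rot: [[-0.943, -0.333, 0.002], [-0.333, 0.943, -0.0], [-0.001, -0.001, -1.0]]
force: [1.7, 0.4, -0.7]
grip_width: 0.092
```

Run:
```python
from h import *
delta([.467,-.322,.2146],down(.34))
```

```text
delta [1.91, -27.74, 0.1, -0.001, 0.001, -0.0]
```

>>> play_rows(
  deltas=[
    [[1.9,-27.0,0,0,0,0],[1.9,-27.0,0,0,0,0],[1.9,-27.0,0,0,0,0],[1.9,-27.0,0,0,0,0],[1.9,-27.0,0,0,0,0],[1.9,-27.0,10,0,0,0],[1.9,-27.0,10,0,0,0],[1.9,-27.0,10,0,0,0]],
  ],
)

```text
t: 4.35
tool_pos: [0.4625, -0.3107, 0.1116]
eef_rot: [[-0.943, -0.333, -0.005], [-0.333, 0.943, 0.005], [0.003, 0.007, -1.0]]
force: [-0.3, -0.1, 0.3]
grip_width: 0.092
```

Run:
```python
from h import *
p=r.camera("top"); delta([.467,-.322,.012],down(.34)); print(r.get_state()["tool_pos"],r.get_state()["joints"])
q=r.camera("scene"); cv2.imwrite("pics/c2.png",np.hstack([cv2.resize(p["image"][150:270,370:490],(400,400),interpolation=2),cv2.resize(q["image"][90:230,180:320],(400,400),interpolation=2)]))
```

```text
delta [0.04, -1.04, 10.25, 0.002, -0.001, 0.0]
[ 0.46404137 -0.31219148  0.11447319] [-8.08259648e-01  2.17541175e-01  1.73584986e+00 -2.29424730e-05
  1.19033545e+00 -2.71927007e+00]
```

View pics/c2.png

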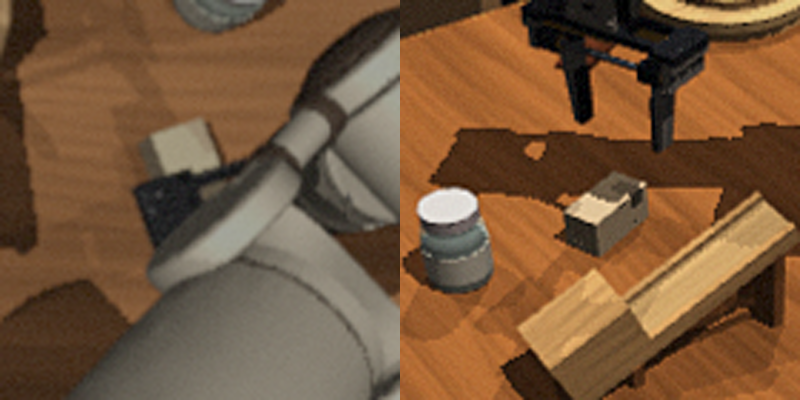

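>>> play_rows(
  deltas=[
    [[0,-1.0,0,0,0,0],[0,-1.0,4,0,0,0],[0,-1.0,8,0,0,0],[0,-1.0,10.2,0,0,0],[0,-1.0,10.2,0,0,0],[0,-1.0,10.2,0,0,0]],
  ],
)

```text
t: 5.2
tool_pos: [0.4692, -0.3237, 0.0151]
eef_rot: [[-0.943, -0.334, 0.003], [-0.334, 0.943, -0.003], [-0.002, -0.004, -1.0]]
force: [-0.6, -0.3, -0.0]
grip_width: 0.092
```

>>> play_rows(
  deltas=[
    [[0,0,0,0,0,0],[0,0,0,0,0,0],[0,0,0,0,0,0],[0,0,0,0,0,0],[0,0,0,0,0,0],[0,0,0,0,0,0]],
  ],
  claw=0,
)

```text
t: 5.95
tool_pos: [0.4678, -0.322, 0.0129]
eef_rot: [[-0.943, -0.334, -0.0], [-0.334, 0.943, 0.0], [0.0, 0.0, -1.0]]
force: [-0.8, 0.3, 1.2]
grip_width: 0.0436
```

>>> play_rows(
  deltas=[
    [[0,0,-5,0,0,0],[0,0,-10,0,0,0],[0,0,-15,0,0,0],[0,0,-20,0,0,0],[0,0,-20,0,0,0],[0,0,-20,0,0,0]],
  ],
)

```text
t: 6.7
tool_pos: [0.4671, -0.3214, 0.2113]
eef_rot: [[-0.943, -0.334, -0.002], [-0.334, 0.943, 0.002], [0.001, 0.002, -1.0]]
force: [0.0, 0.6, -1.7]
grip_width: 0.0439
```

Run:
```python
from h import *
force()
print(r.get_state()["grip_width"])
p,R=lanepose("wide",-.035,0,.073); print(p); delta(p,R); delta(lanepose("wide",-.035,0,.015)[0],R,pR=(p,R))
```

```text
force [-0.21  0.28 -2.17]
0.04373388953827223
[ 0.54091371 -0.1130615   0.14579565]
delta [-13.88, 17.23, 6.65, -0.081, 0.377, 0.421]
delta [0.0, -0.0, 5.8, 0.0, 0.0, 0.0]
```

>>> play_rows(
  deltas=[
    [[-13.9,17.2,0,-0.08,0.377,0.421],[-13.9,17.2,0,-0.08,0.377,0.421],[-13.9,17.2,0,-0.08,0.377,0.421],[-13.9,17.2,0,-0.08,0.377,0.421],[-13.9,17.2,0,-0.08,0.377,0.421],[-13.9,17.2,0,-0.08,0.377,0.421],[-13.9,17.2,6.6,-0.08,0.377,0.421],[-13.9,17.2,6.6,-0.08,0.377,0.421],[-13.9,17.2,6.6,-0.08,0.377,0.421]],
  ],
)

```text
t: 8.22
tool_pos: [0.5414, -0.1146, 0.1482]
eef_rot: [[-0.924, 0.087, -0.372], [0.081, 0.996, 0.031], [0.373, -0.002, -0.928]]
force: [0.3, 0.5, -2.0]
grip_width: 0.0436
```

Run:
```python
from h import *
p=r.camera("top"); q=r.camera("scene")
print(np.round(lanecoord("wide",r.get_state()["tool_pos"]),4)); pp,R=lanepose("wide",-.035,0,.03); delta(pp,R); force("wide")
cv2.imwrite("pics/c3.png",np.hstack([cv2.resize(p["image"][110:240,290:420],(400,400),interpolation=2),cv2.resize(q["image"][120:240,210:330],(400,400),interpolation=2)]))
```

```text
[-0.0346 -0.0014  0.0771]
delta [0.06, 0.15, 4.71, -0.002, 0.005, -0.002]
force lane s,y,n [ 0.59  0.15 -1.71]
```

View pics/c3.png

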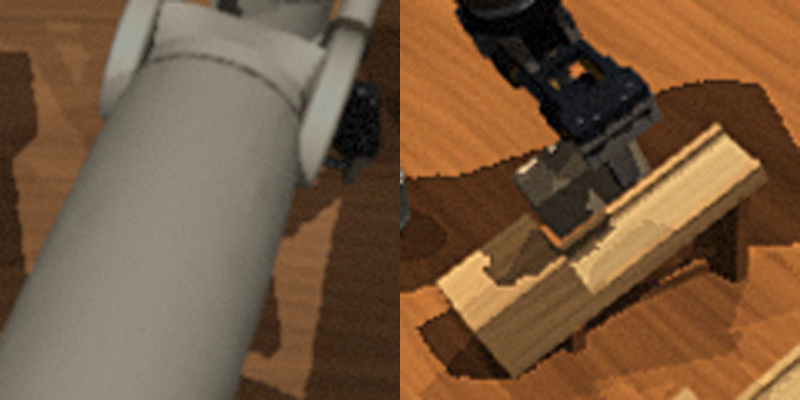

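The scene crop shows the prop held square above the wide lane, at about (560,190), just before the cover. Lowering it now.

>>> play_rows(
  deltas=[
    [[0,0.1,2.5,0,0,0],[0,0.1,4.7,0,0,0],[0,0.1,5.2,0,0,0],[0,0.1,5.6,0,0,0],[0,0.1,5.9,0,0,0],[0,0.1,6.0,0,0,0],[0,0.1,6.0,0,0,0]],
  ],
)

```text
t: 9.6
tool_pos: [0.5195, -0.1108, 0.0915]
eef_rot: [[-0.924, 0.086, -0.372], [0.08, 0.996, 0.03], [0.373, -0.002, -0.928]]
force: [-0.2, -0.1, -2.4]
grip_width: 0.0438
```

Run:
```python
from h import *
force("wide",10); print(np.round(lanecoord("wide",r.get_state()["tool_pos"]),4)); pp,R=lanepose("wide",-.035,0,.013); delta(pp,R)
```

```text
force lane s,y,n [ 0.77  0.3  -1.94]
[-0.0348  0.0004  0.0143]
delta [0.02, -0.04, 0.13, -0.001, 0.001, -0.0]
```

>>> play_rows(
  deltas=[
    [[0,0,0.1,0,0,0],[0,0,0.2,0,0,0],[0,0,0.2,0,0,0]],
  ],
)

```text
t: 10.48
tool_pos: [0.5183, -0.1107, 0.0892]
eef_rot: [[-0.924, 0.086, -0.372], [0.08, 0.996, 0.031], [0.374, -0.001, -0.928]]
force: [-0.5, -0.8, -1.8]
grip_width: 0.0437
```

Run:
```python
from h import *
force("wide",10); print(np.round(lanecoord("wide",r.get_state()["tool_pos"]),4))
```

```text
force lane s,y,n [ 0.63  0.4  -1.89]
[-0.0348  0.0004  0.0123]
```

>>> play_rows(
  deltas=[
    [[0,0,0.1,0,0,0],[0,0,0.1,0,0,0],[0,0,0.1,0,0,0]],
  ],
)

```text
t: 11.35
tool_pos: [0.5181, -0.1107, 0.0884]
eef_rot: [[-0.924, 0.086, -0.372], [0.08, 0.996, 0.031], [0.373, -0.002, -0.928]]
force: [-0.2, 0.2, -1.8]
grip_width: 0.0437
```

Run:
```python
from h import *
force("wide",10); print(np.round(lanecoord("wide",r.get_state()["tool_pos"]),4))
```

```text
force lane s,y,n [ 0.75 -0.03 -2.01]
[-0.0348  0.0004  0.0112]
```

>>> play_rows(
  deltas=[
    [[0,0,0.1,0,0,0],[0,0,0.15,0,0,0],[0,0,0.15,0,0,0]],
  ],
)

```text
t: 12.22
tool_pos: [0.5181, -0.1107, 0.0881]
eef_rot: [[-0.925, 0.086, -0.371], [0.08, 0.996, 0.03], [0.372, -0.002, -0.928]]
force: [1.6, 1.5, 5.0]
grip_width: 0.0435
```

Run:
```python
from h import *
force("wide",8); print(np.round(lanecoord("wide",r.get_state()["tool_pos"]),4))
q=r.camera("scene"); cv2.imwrite("pics/c4.png",cv2.resize(q["image"][130:240,210:330],(720,660)[:2],interpolation=2)[:600])
```

```text
force lane s,y,n [-1.42  0.94  5.19]
[-0.0347  0.0004  0.0109]
```

View pics/c4.png

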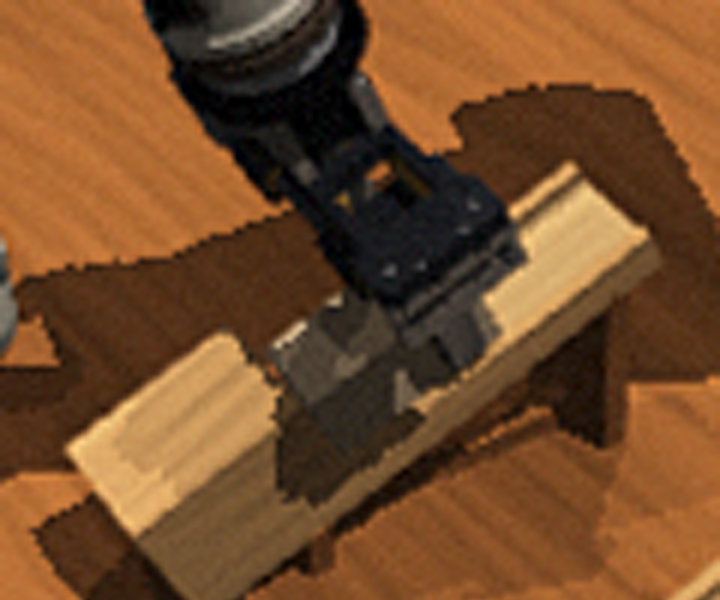

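Force rises (n from -2 to +5 N) at floor height, and the crop shows the bar seated between the rails at about (350,400), short of the cover. I'll release, regrip lightly 8 mm farther back, then slide.

>>> play_rows(
  deltas=[
    [[0,0,0,0,0,0],[0,0,0,0,0,0],[0,0,0,0,0,0],[0.4,0,-0.1,0,0,0],[0.8,0,-0.1,0,0,0],[0.8,0,-0.1,0,0,0]],
  ],
  claw=0.65,
)

```text
t: 13.42
tool_pos: [0.5104, -0.11, 0.0912]
eef_rot: [[-0.924, 0.086, -0.372], [0.08, 0.996, 0.031], [0.373, -0.002, -0.928]]
force: [0.5, 0.9, -0.5]
grip_width: 0.0599
```

Run:
```python
from h import *
force("wide",8); print(np.round(lanecoord("wide",r.get_state()["tool_pos"]),4))
```

```text
force lane s,y,n [-0.25  0.21  0.31]
[-0.0427  0.0005  0.0107]
```

>>> play_rows(
  deltas=[
    [[0,0,0,0,0,0],[0,0,0,0,0,0],[0,0,0,0,0,0],[0,0,0,0,0,0]],
  ],
  claw=0,
  newtons=10,
)

```text
t: 14.32
tool_pos: [0.5106, -0.11, 0.091]
eef_rot: [[-0.924, 0.086, -0.372], [0.08, 0.996, 0.031], [0.373, -0.001, -0.928]]
force: [0.7, -0.4, 0.0]
grip_width: 0.044
```

Run:
```python
from h import *
force("wide",8); print(np.round(lanecoord("wide",r.get_state()["tool_pos"]),4),r.get_state()["grip_width"])
```

```text
force lane s,y,n [ 0.43 -0.18 -0.45]
[-0.0428  0.0004  0.0107] 0.043941705064227496
```

>>> play_rows(
  deltas=[
    [[-0.4,0,0,0,0,0],[-0.8,0,0,0,0,0],[-1.2,0,0,0,0,0],[-1.6,0,0,0,0,0],[-2.0,0,0,0,0,0],[-2.4,0,0,0,0,0],[-2.8,0,0,0,0,0],[-3.2,0,0,0,0,0],[-3.2,0,0,0,0,0]],
  ],
)

```text
t: 15.85
tool_pos: [0.5404, -0.1126, 0.0789]
eef_rot: [[-0.924, 0.086, -0.372], [0.08, 0.996, 0.031], [0.373, -0.001, -0.928]]
force: [-0.0, -0.9, -0.3]
grip_width: 0.0439
```

Run:
```python
from h import *
force("wide",8); print(np.round(lanecoord("wide",r.get_state()["tool_pos"]),4),r.get_state()["grip_width"])
```

```text
force lane s,y,n [ 1.11 -0.24 -0.79]
[-0.0108  0.0005  0.0107] 0.04421323817408517
```

>>> play_rows(
  deltas=[
    [[-0.15,0,0,0,0,0],[-0.3,0,0,0,0,0],[-0.3,0,0,0,0,0]],
  ],
)

```text
t: 16.62
tool_pos: [0.5425, -0.1128, 0.078]
eef_rot: [[-0.924, 0.086, -0.373], [0.08, 0.996, 0.031], [0.374, -0.001, -0.927]]
force: [-2.9, 0.9, 1.9]
grip_width: 0.0437
```

```bash
cat > f.py <<'E'
import sys
from h import *
k=sys.argv[1]; force(k,8); print(np.round(lanecoord(k,r.get_state()["tool_pos"]),4))
E
python3 f.py wide
```

```text
force lane s,y,n [-3.88  0.1   0.81]
[-0.0079  0.0005  0.0107]
```

>>> play_rows(
  deltas=[
    [[-0.15,0,0,0,0,0],[-0.3,0,0,0,0,0],[-0.3,0,0,0,0,0]],
  ],
)

```text
t: 17.4
tool_pos: [0.5453, -0.113, 0.077]
eef_rot: [[-0.924, 0.086, -0.373], [0.08, 0.996, 0.031], [0.375, -0.001, -0.927]]
force: [-4.6, -0.1, 3.8]
grip_width: 0.0441
```

```bash
python3 f.py wide
```

```text
force lane s,y,n [-6.43 -0.37  1.68]
[-0.0052  0.0004  0.0108]
```

```bash
python3 f.py wide
python3 - <<'E'
from h import *
q=r.camera("scene"); cv2.imwrite("pics/c5.png",cv2.resize(q["image"][150:240,210:320],(733,600),interpolation=2))
# overlay-free check: candidate rack offset and prop pose reprojection
st=r.get_state(); R=st["eef_rot"]; c=st["tool_pos"]
for off in(0,):
    s=lanecoord("wide",c); print(s)
    for dx in(.536,.541,.546):
        RACK["wide"]=(dx,RACK["wide"][1]+.086*(.546-dx),-.086)
        e=np.array([[.045,y,.058] for y in(-.0335,.0335)]+[[-.127,y,.007] for y in(-.0335,.0335)]+[[.129,y,.058] for y in(-.0335,.0335)])
        x0,y0,a=RACK["wide"]; P=place(tilt(e),x0,y0,a)
        print(dx,np.round((proj(P,q)-[210,150])*600/90).astype(int).tolist())
E
```

```text
force lane s,y,n [-6.37  0.08  1.31]
[-0.0052  0.0004  0.0108]
[-0.00519751  0.00041277  0.01078243]
0.536 [[262, 219], [343, 311], [637, 43], [727, 124], [92, 348], [168, 446]]
0.541 [[252, 224], [333, 317], [628, 48], [718, 129], [82, 354], [157, 452]]
0.546 [[241, 229], [322, 322], [619, 52], [708, 133], [70, 359], [146, 458]]
```

View pics/c5.png

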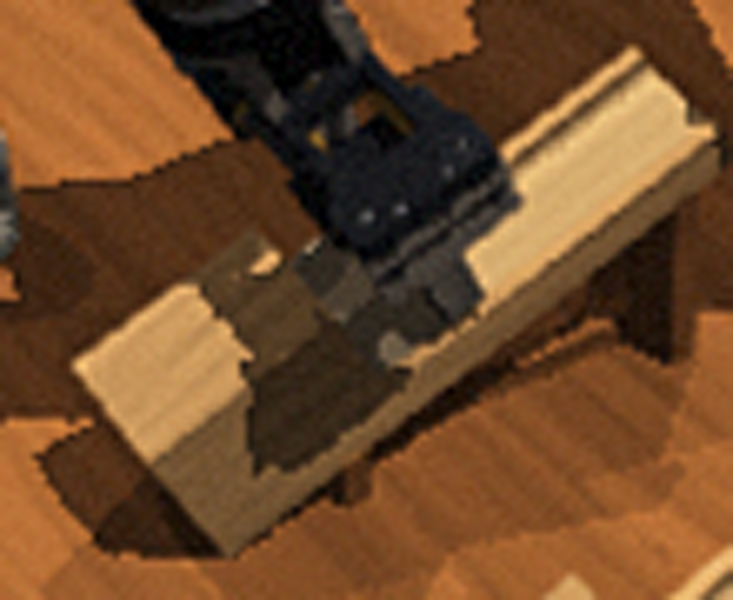

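The crop shows the prop's front under the cover, whose edge runs from (262,238) to (332,312). Nothing is snagged. The resistance has to be the stop, but 6.4 N is more than I want, so I'll back off in small steps and read the spring response.

>>> play_rows(
  deltas=[
    [[0.1,0,0,0,0,0],[0.2,0,0,0,0,0],[0.2,0,0,0,0,0]],
  ],
)

```text
t: 18.62
tool_pos: [0.5441, -0.1129, 0.0774]
eef_rot: [[-0.925, 0.086, -0.371], [0.08, 0.996, 0.031], [0.372, -0.001, -0.928]]
force: [-0.7, 0.0, 0.9]
grip_width: 0.0437
```

```bash
python3 f.py wide
```

```text
force lane s,y,n [-0.19 -0.05 -1.16]
[-0.0068  0.0004  0.0107]
```

>>> play_rows(
  deltas=[
    [[0.1,0,0,0,0,0],[0.2,0,0,0,0,0],[0.2,0,0,0,0,0]],
  ],
)

```text
t: 19.4
tool_pos: [0.5418, -0.1127, 0.0783]
eef_rot: [[-0.924, 0.086, -0.372], [0.08, 0.996, 0.031], [0.373, -0.002, -0.928]]
force: [-2.1, 0.6, -0.9]
grip_width: 0.0435
```

```bash
python3 f.py wide
```

```text
force lane s,y,n [-0.88 -0.21 -1.3 ]
[-0.0089  0.0004  0.0108]
```

>>> play_rows(
  deltas=[
    [[0,0,0,0,0,0],[-0.05,0,0,0,0,0],[-0.1,0,0,0,0,0],[-0.1,0,0,0,0,0]],
  ],
  newtons=20,
)

```text
t: 20.3
tool_pos: [0.5427, -0.1128, 0.078]
eef_rot: [[-0.924, 0.086, -0.372], [0.08, 0.996, 0.031], [0.374, -0.002, -0.928]]
force: [-3.5, 1.4, 1.3]
grip_width: 0.0438
```

```bash
python3 f.py wide
```

```text
force lane s,y,n [-2.96  0.04 -0.31]
[-0.0078  0.0005  0.0108]
```

>>> play_rows(
  deltas=[
    [[-0.05,0,0,0,0,0],[-0.1,0,0,0,0,0],[-0.1,0,0,0,0,0]],
  ],
)

```text
t: 21.08
tool_pos: [0.5437, -0.1129, 0.0776]
eef_rot: [[-0.924, 0.086, -0.372], [0.08, 0.996, 0.031], [0.374, -0.002, -0.928]]
force: [-4.3, -0.0, 1.8]
grip_width: 0.0435
```

```bash
python3 f.py wide
```

```text
force lane s,y,n [-4.78 -0.13  0.16]
[-0.0068  0.0004  0.0108]
```

>>> play_rows(
  deltas=[
    [[-0.05,0,0,0,0,0],[-0.1,0,0,0,0,0],[-0.1,0,0,0,0,0]],
  ],
)

```text
t: 21.85
tool_pos: [0.5446, -0.1129, 0.0772]
eef_rot: [[-0.924, 0.086, -0.372], [0.08, 0.996, 0.031], [0.374, -0.001, -0.928]]
force: [-5.9, -0.2, 3.2]
grip_width: 0.0439
```

```bash
python3 f.py wide
```

```text
force lane s,y,n [-5.55 -0.18  0.75]
[-0.0059  0.0004  0.0108]
```

The response repeats with a doubled grip: about 0.8 N/mm plus friction hysteresis. That's a spring, not grip slip, and it's compressed by at most about 5 mm. Releasing here.

>>> play_rows(
  deltas=[
    [[0,0,0,0,0,0],[0,0,0,0,0,0],[0,0,0,0,0,0],[0,0,-2,0,0,0],[0,0,-5,0,0,0],[0,0,-9,0,0,0],[0,0,-14,0,0,0],[0,0,-14,0,0,0]],
  ],
  claw=0.65,
)

```text
t: 23.25
tool_pos: [0.6, -0.1181, 0.2115]
eef_rot: [[-0.928, 0.085, -0.363], [0.081, 0.996, 0.027], [0.364, -0.004, -0.931]]
force: [-0.1, -0.9, 0.2]
grip_width: 0.0598
```

Run:
```python
from h import *
force("wide",4)
c=np.array([.4531,.3047])-.026*np.array([np.cos(.19),-np.sin(.19)]); print(c,r.get_state()["tool_pos"])
delta([*c,.23],down(-.19))
q=r.camera("scene"); cv2.imwrite("pics/c6.png",cv2.resize(q["image"][150:240,210:320],(733,600),interpolation=2))
```

```text
force lane s,y,n [-0.24  0.36 -0.41]
[0.42756789 0.30961033] [ 0.59583149 -0.11692272  0.2052726 ]
delta [19.86, 41.05, 5.36, -0.021, -0.385, 0.103]
```

View pics/c6.png

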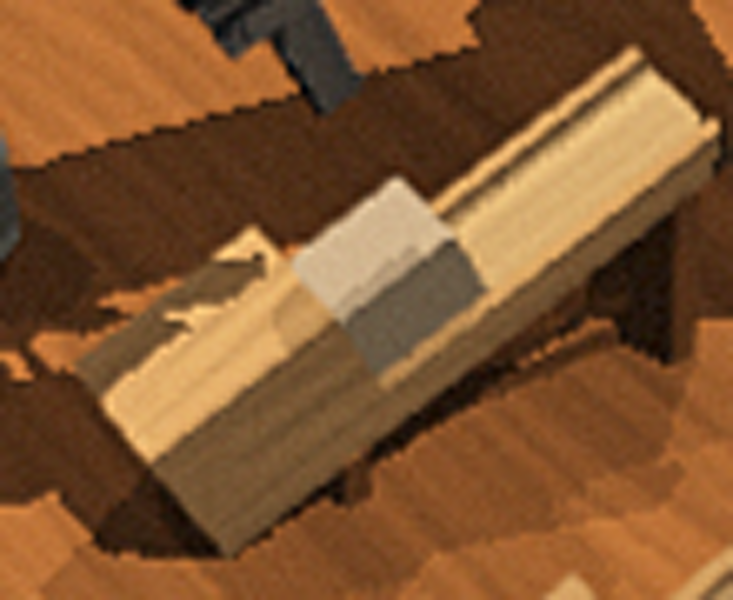

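The prop lies aligned in the wide lane with its front under the cover. Its rear top corners are at (400,180) and (455,238). I'll use these pixels to work out where its ends are along the lane.

Run:
```python
from h import *
q=r.camera("scene")
for dx in(.541,.543,.546):
    x0,y0,a=dx,-.1135+.086*(.546-dx),-.086
    for s in(-.02,-.015,-.01,-.005):
        P=place(tilt(np.array([[s,.022,.044],[s,-.022,.044]])),x0,y0,a); print(dx,s,np.round((proj(P,q)-[210,150])*600/90).astype(int).tolist())
```

```text
0.541 -0.02 [[463, 218], [407, 161]]
0.541 -0.015 [[453, 226], [398, 168]]
0.541 -0.01 [[443, 234], [388, 176]]
0.541 -0.005 [[433, 242], [378, 183]]
0.543 -0.02 [[459, 220], [403, 162]]
0.543 -0.015 [[449, 228], [393, 170]]
0.543 -0.01 [[439, 236], [383, 177]]
0.543 -0.005 [[428, 243], [373, 185]]
0.546 -0.02 [[452, 223], [396, 165]]
0.546 -0.015 [[442, 230], [387, 172]]
0.546 -0.01 [[432, 238], [377, 180]]
0.546 -0.005 [[422, 246], [367, 187]]
```

>>> play_rows(
  deltas=[
    [[0,0,-6,0,0,0],[0,0,-6,0,0,0],[20,42,-3,-0.021,-0.385,0.103],[20,42,-3,-0.021,-0.385,0.103],[20,42,-3,-0.021,-0.385,0.103],[20,42,-3,-0.021,-0.385,0.103],[20,42,-3,-0.021,-0.385,0.103],[20,42,-3,-0.021,-0.385,0.103],[20,42,-3,-0.021,-0.385,0.103],[20,42,-3,-0.021,-0.385,0.103]],
  ],
)

```text
t: 24.8
tool_pos: [0.4572, 0.3186, 0.3081]
eef_rot: [[-0.982, 0.187, 0.002], [0.187, 0.982, -0.001], [-0.002, -0.001, -1.0]]
force: [0.6, -0.1, 0.6]
grip_width: 0.0599
```

Run:
```python
from h import *
r.camera("top"); delta([.4276,.3096,.12],down(-.19)); print(r.get_state()["tool_pos"])
```

```text
delta [2.59, -1.7, 18.84, 0.002, 0.001, 0.004]
[0.45600688 0.32123522 0.30846541]
```

>>> play_rows(
  deltas=[
    [[2.6,-1.7,6,0,0,0],[2.6,-1.7,12,0,0,0],[2.6,-1.7,18,0,0,0],[2.6,-1.7,18,0,0,0],[2.6,-1.7,18,0,0,0]],
  ],
  newtons=40,
)

```text
t: 25.48
tool_pos: [0.4321, 0.3046, 0.1309]
eef_rot: [[-0.982, 0.189, 0.005], [0.189, 0.982, 0.0], [-0.005, 0.001, -1.0]]
force: [0.1, -0.0, 0.0]
grip_width: 0.0595
```

Run:
```python
from h import *
p=r.camera("top"); q=r.camera("scene"); delta([.4276,.3096,.011],down(-.19)); print(r.get_state()["tool_pos"])
for n,c in(("scene",q),("top",p)):
    for d in r.spot_point("thin_prop_center",c): print(n,round(d["p"],2),np.round(d["location"],3))
```

```text
delta [0.73, 0.29, 12.12, 0.003, 0.008, -0.0]
[0.43316643 0.30517615 0.13220369]
scene 0.67 [0.455 0.303 0.011]
scene 0.67 [0.341 0.228 0.014]
scene 0.61 [0.341 0.351 0.017]
top 0.68 [0.338 0.231 0.017]
top 0.64 [0.454 0.306 0.012]
top 0.6 [0.342 0.352 0.016]
top 0.18 [ 0.542 -0.112  0.003]
```

>>> play_rows(
  deltas=[
    [[0.6,0.3,0,0,0,0],[0.6,0.3,5,0,0,0],[0.6,0.3,9,0,0,0],[0.6,0.3,12.0,0,0,0],[0.6,0.3,12.0,0,0,0],[0.6,0.3,12.0,0,0,0]],
  ],
)

```text
t: 26.42
tool_pos: [0.4269, 0.309, 0.0104]
eef_rot: [[-0.982, 0.189, 0.005], [0.189, 0.982, 0.0], [-0.005, 0.001, -1.0]]
force: [0.9, -0.2, 0.7]
grip_width: 0.0596
```

>>> play_rows(
  deltas=[
    [[0,0,0,0,0,0],[0,0,0,0,0,0],[0,0,0,0,0,0],[0,0,0,0,0,0],[0,0,0,0,0,0]],
  ],
  claw=0,
)

```text
t: 27.05
tool_pos: [0.4261, 0.3085, 0.0092]
eef_rot: [[-0.982, 0.189, 0.003], [0.189, 0.982, -0.001], [-0.003, -0.0, -1.0]]
force: [-1.1, -0.1, 4.0]
grip_width: 0.0274
```

>>> play_rows(
  deltas=[
    [[0,0,-5,0,0,0],[0,0,-10,0,0,0],[0,0,-15,0,0,0],[0,0,-20,0,0,0],[0,0,-20,0,0,0],[0,0,-20,0,0,0]],
  ],
)

```text
t: 27.8
tool_pos: [0.4245, 0.3081, 0.2073]
eef_rot: [[-0.982, 0.189, 0.001], [0.189, 0.982, -0.002], [-0.001, -0.002, -1.0]]
force: [-0.2, 0.3, -2.5]
grip_width: 0.0279
```

Run:
```python
from h import *
force(None,4)
print(r.get_state()["grip_width"],r.get_state()["tool_pos"])
p,R=lanepose("narrow",-.037,0,.06); print(p); delta(p,R)
```

```text
force [-0.15 -0.39 -1.67]
0.02748187349875084 [0.42422934 0.30804493 0.2067414 ]
[0.54918914 0.1086621  0.13449148]
delta [-16.04, -17.2, 7.26, 0.023, 0.383, -0.133]
```

>>> play_rows(
  deltas=[
    [[-16,-17.2,0,0.023,0.383,-0.133],[-16,-17.2,0,0.023,0.383,-0.133],[-16,-17.2,0,0.023,0.383,-0.133],[-16,-17.2,0,0.023,0.383,-0.133],[-16,-17.2,0,0.023,0.383,-0.133],[-16,-17.2,0,0.023,0.383,-0.133],[-16,-17.2,7.2,0.023,0.383,-0.133],[-16,-17.2,7.2,0.023,0.383,-0.133],[-16,-17.2,7.2,0.023,0.383,-0.133]],
  ],
)

```text
t: 29.12
tool_pos: [0.5493, 0.1103, 0.1377]
eef_rot: [[-0.927, 0.055, -0.372], [0.05, 0.999, 0.022], [0.373, 0.002, -0.928]]
force: [-0.6, 0.2, -0.6]
grip_width: 0.0274
```

Run:
```python
from h import *
p=r.camera("top"); q=r.camera("scene")
force("narrow",6); print(np.round(lanecoord("narrow",r.get_state()["tool_pos"]),4)); pp,R=lanepose("narrow",-.037,0,.02); delta(pp,R)
cv2.imwrite("pics/c7.png",np.hstack([cv2.resize(p["image"][110:230,230:330],(400,480),interpolation=2),cv2.resize(q["image"][180:300,260:360],(400,480),interpolation=2)]))
```

```text
force lane s,y,n [ 0.29 -0.09 -0.92]
[-0.0371  0.0007  0.064 ]
delta [0.01, -0.08, 4.4, 0.002, 0.005, 0.001]
```

View pics/c7.png

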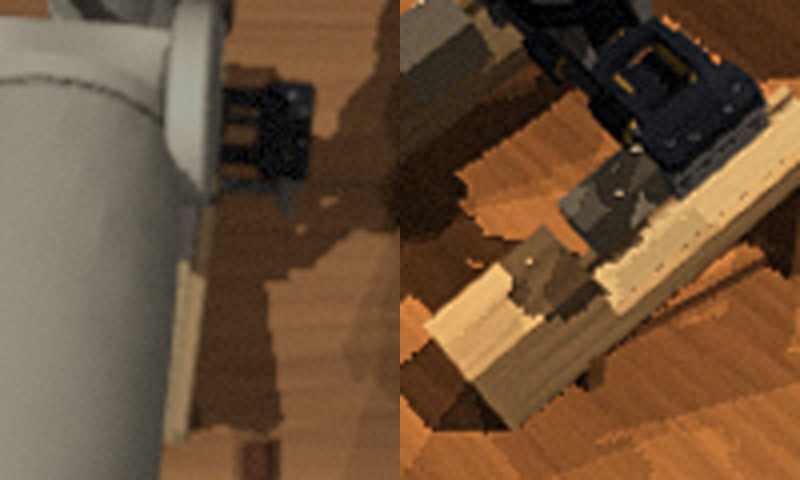

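The crop shows the thin prop square above the narrow lane, at about (620,200), clear of the cover. Lowering it.

>>> play_rows(
  deltas=[
    [[0,0,2.5,0,0,0],[0,0,4.0,0,0,0],[0,0,4.6,0,0,0],[0,0,5.1,0,0,0],[0,0,5.3,0,0,0],[0,0,5.3,0,0,0]],
  ],
)

```text
t: 30.28
tool_pos: [0.5307, 0.1105, 0.0884]
eef_rot: [[-0.927, 0.056, -0.37], [0.051, 0.998, 0.023], [0.371, 0.002, -0.929]]
force: [-0.6, -0.6, -0.9]
grip_width: 0.0278
```

```bash
python3 f.py narrow
```

```text
force lane s,y,n [ 0.31  0.06 -1.42]
[-0.037   0.0008  0.0101]
```

>>> play_rows(
  deltas=[
    [[0,0,0.1,0,0,0],[0,0,0.15,0,0,0],[0,0,0.15,0,0,0]],
  ],
)

```text
t: 31.05
tool_pos: [0.5298, 0.1105, 0.0867]
eef_rot: [[-0.927, 0.056, -0.371], [0.051, 0.998, 0.023], [0.372, 0.002, -0.928]]
force: [0.6, -0.1, -2.1]
grip_width: 0.0276
```

```bash
python3 f.py narrow
```

```text
force lane s,y,n [ 0.55 -0.03 -1.18]
[-0.0371  0.0008  0.0085]
```

>>> play_rows(
  deltas=[
    [[0,0,0.1,0,0,0],[0,0,0.1,0,0,0],[0,0,0.1,0,0,0]],
  ],
)

```text
t: 31.82
tool_pos: [0.5295, 0.1106, 0.0858]
eef_rot: [[-0.927, 0.056, -0.371], [0.051, 0.998, 0.023], [0.372, 0.002, -0.928]]
force: [-0.1, -0.1, -1.1]
grip_width: 0.0277
```

```bash
python3 f.py narrow
```

```text
Traceback (most recent call last):
  File "f.py", line 3, in <module>
    k=sys.argv[1]; force(k,8); print(np.round(lanecoord(k,r.get_state()["tool_pos"]),4))
                   ~~~~~^^^^^
  File "h.py", line 53, in force
    for _ in range(n): r.camera("top"); f.append(r.get_state()["force"])
                       ~~~~~~~~^^^^^^^
ValueError: 200 camera calls are used up
```

>>> play_rows(
  deltas=[
    [[0,0,0.1,0,0,0],[0,0,0.1,0,0,0],[0,0,0.1,0,0,0]],
  ],
)

```text
t: 32.45
tool_pos: [0.5294, 0.1106, 0.0854]
eef_rot: [[-0.927, 0.056, -0.37], [0.051, 0.998, 0.023], [0.371, 0.002, -0.929]]
force: [0.2, 0.5, 2.3]
grip_width: 0.0272
```

```bash
python3 f.py narrow
```

```text
Traceback (most recent call last):
  File "f.py", line 3, in <module>
    k=sys.argv[1]; force(k,8); print(np.round(lanecoord(k,r.get_state()["tool_pos"]),4))
                   ~~~~~^^^^^
  File "h.py", line 53, in force
    for _ in range(n): r.camera("top"); f.append(r.get_state()["force"])
                       ~~~~~~~~^^^^^^^
ValueError: 200 camera calls are used up
```

The 200 camera calls are used up: my force averaging took one per sample. From here I go by the force and position each move returns. The rise in force (z from -1.1 to +2.3 N) at the expected floor height says the prop is on the lane floor. I'll release, regrip slightly farther back and higher, then slide.

>>> play_rows(
  deltas=[
    [[0,0,0,0,0,0],[0,0,0,0,0,0],[0,0,0,0,0,0],[0.3,0,-0.3,0,0,0],[0.5,0,-0.3,0,0,0],[0.5,0,-0.3,0,0,0],[0.5,0,-0.3,0,0,0]],
  ],
  claw=0.5,
)

```text
t: 33.33
tool_pos: [0.5256, 0.1108, 0.0895]
eef_rot: [[-0.927, 0.056, -0.371], [0.051, 0.998, 0.023], [0.371, 0.002, -0.928]]
force: [-0.4, 1.1, -0.5]
grip_width: 0.0455
```

>>> play_rows(
  deltas=[
    [[0,0,0,0,0,0],[0,0,0,0,0,0],[0,0,0,0,0,0],[0,0,0,0,0,0]],
  ],
  claw=0,
  newtons=15,
)

```text
t: 33.83
tool_pos: [0.5256, 0.1108, 0.0895]
eef_rot: [[-0.927, 0.056, -0.371], [0.051, 0.998, 0.023], [0.371, 0.002, -0.928]]
force: [0.1, 0.4, -0.4]
grip_width: 0.028
```

>>> play_rows(
  deltas=[
    [[-0.4,0,0,0,0,0],[-0.8,0,0,0,0,0],[-1.2,0,0,0,0,0],[-1.6,0,0,0,0,0],[-2.0,0,0,0,0,0],[-2.4,0,0,0,0,0],[-2.8,0,0,0,0,0],[-3.2,0,0,0,0,0],[-3.2,0,0,0,0,0]],
  ],
)

```text
t: 34.95
tool_pos: [0.5555, 0.1091, 0.0774]
eef_rot: [[-0.927, 0.056, -0.371], [0.051, 0.998, 0.023], [0.371, 0.002, -0.928]]
force: [0.3, 0.0, -1.3]
grip_width: 0.0281
```

>>> play_rows(
  deltas=[
    [[0,0,0,0,0,0]],
  ],
)

```text
t: 35.08
tool_pos: [0.5552, 0.1092, 0.0776]
eef_rot: [[-0.927, 0.056, -0.371], [0.051, 0.998, 0.023], [0.372, 0.002, -0.928]]
force: [-0.2, 0.6, -1.8]
grip_width: 0.0278
```

>>> play_rows(
  deltas=[
    [[0,0,0,0,0,0]],
  ],
)

```text
t: 35.2
tool_pos: [0.5552, 0.1092, 0.0777]
eef_rot: [[-0.927, 0.056, -0.371], [0.051, 0.998, 0.023], [0.371, 0.002, -0.928]]
force: [1.2, 1.1, -1.2]
grip_width: 0.0276
```

>>> play_rows(
  deltas=[
    [[-0.12,0,0,0,0,0],[-0.25,0,0,0,0,0],[-0.25,0,0,0,0,0]],
  ],
)

```text
t: 35.58
tool_pos: [0.5577, 0.109, 0.0767]
eef_rot: [[-0.927, 0.056, -0.371], [0.051, 0.998, 0.023], [0.371, 0.002, -0.928]]
force: [0.1, -0.5, -1.5]
grip_width: 0.0278
```

>>> play_rows(
  deltas=[
    [[0,0,0,0,0,0]],
  ],
)

```text
t: 35.7
tool_pos: [0.5576, 0.109, 0.0767]
eef_rot: [[-0.927, 0.056, -0.371], [0.051, 0.998, 0.023], [0.371, 0.002, -0.928]]
force: [-0.3, -0.2, -1.8]
grip_width: 0.0279
```

>>> play_rows(
  deltas=[
    [[-0.12,0,0,0,0,0],[-0.25,0,0,0,0,0],[-0.25,0,0,0,0,0]],
  ],
)

```text
t: 36.08
tool_pos: [0.56, 0.1089, 0.0757]
eef_rot: [[-0.927, 0.056, -0.371], [0.051, 0.998, 0.023], [0.371, 0.002, -0.928]]
force: [1.5, 0.1, -0.7]
grip_width: 0.0276
```

>>> play_rows(
  deltas=[
    [[0,0,0,0,0,0]],
  ],
)

```text
t: 36.2
tool_pos: [0.5599, 0.1089, 0.0758]
eef_rot: [[-0.927, 0.056, -0.371], [0.051, 0.998, 0.023], [0.371, 0.002, -0.928]]
force: [-0.6, 0.2, -1.3]
grip_width: 0.0277
```

>>> play_rows(
  deltas=[
    [[-0.12,0,0,0,0,0],[-0.25,0,0,0,0,0],[-0.25,0,0,0,0,0]],
  ],
)

```text
t: 36.58
tool_pos: [0.5623, 0.1087, 0.0748]
eef_rot: [[-0.927, 0.056, -0.371], [0.051, 0.998, 0.023], [0.371, 0.002, -0.928]]
force: [-0.1, -0.1, -1.4]
grip_width: 0.0281
```

>>> play_rows(
  deltas=[
    [[0,0,0,0,0,0]],
  ],
)

```text
t: 36.7
tool_pos: [0.5623, 0.1088, 0.0748]
eef_rot: [[-0.927, 0.056, -0.371], [0.051, 0.998, 0.023], [0.371, 0.002, -0.928]]
force: [0.8, 0.1, -1.7]
grip_width: 0.0274
```

>>> play_rows(
  deltas=[
    [[-0.12,0,0,0,0,0],[-0.25,0,0,0,0,0],[-0.25,0,0,0,0,0]],
  ],
)

```text
t: 37.08
tool_pos: [0.5645, 0.1086, 0.0739]
eef_rot: [[-0.927, 0.056, -0.371], [0.051, 0.998, 0.023], [0.372, 0.002, -0.928]]
force: [-1.7, 0.6, -1.2]
grip_width: 0.0278
```

>>> play_rows(
  deltas=[
    [[0,0,0,0,0,0]],
  ],
)

```text
t: 37.2
tool_pos: [0.5644, 0.1087, 0.0739]
eef_rot: [[-0.927, 0.056, -0.371], [0.051, 0.998, 0.023], [0.372, 0.002, -0.928]]
force: [-1.2, 0.1, 0.4]
grip_width: 0.0282
```

>>> play_rows(
  deltas=[
    [[-0.08,0,0,0,0,0],[-0.15,0,0,0,0,0],[-0.15,0,0,0,0,0]],
  ],
)

```text
t: 37.58
tool_pos: [0.5659, 0.1086, 0.0733]
eef_rot: [[-0.927, 0.056, -0.371], [0.051, 0.998, 0.023], [0.372, 0.002, -0.928]]
force: [-2.7, -0.2, -0.4]
grip_width: 0.0281
```

>>> play_rows(
  deltas=[
    [[0,0,0,0,0,0]],
  ],
)

```text
t: 37.7
tool_pos: [0.5658, 0.1086, 0.0733]
eef_rot: [[-0.927, 0.056, -0.371], [0.051, 0.998, 0.023], [0.372, 0.002, -0.928]]
force: [-1.7, 0.4, -0.7]
grip_width: 0.0278
```

>>> play_rows(
  deltas=[
    [[0,0,0,0,0,0]],
  ],
)

```text
t: 37.83
tool_pos: [0.5659, 0.1086, 0.0733]
eef_rot: [[-0.927, 0.056, -0.371], [0.051, 0.998, 0.023], [0.372, 0.002, -0.928]]
force: [-2.0, 0.7, -0.9]
grip_width: 0.0276
```

>>> play_rows(
  deltas=[
    [[-0.08,0,0,0,0,0],[-0.15,0,0,0,0,0],[-0.15,0,0,0,0,0]],
  ],
)

```text
t: 38.2
tool_pos: [0.5673, 0.1085, 0.0728]
eef_rot: [[-0.927, 0.056, -0.371], [0.051, 0.998, 0.023], [0.372, 0.002, -0.928]]
force: [-3.2, -0.8, -0.5]
grip_width: 0.0279
```

>>> play_rows(
  deltas=[
    [[0,0,0,0,0,0]],
  ],
)

```text
t: 38.33
tool_pos: [0.5673, 0.1085, 0.0728]
eef_rot: [[-0.927, 0.056, -0.371], [0.051, 0.998, 0.023], [0.372, 0.002, -0.928]]
force: [-3.0, 0.7, -0.4]
grip_width: 0.028
```

>>> play_rows(
  deltas=[
    [[0,0,0,0,0,0]],
  ],
)

```text
t: 38.45
tool_pos: [0.5673, 0.1085, 0.0728]
eef_rot: [[-0.927, 0.056, -0.371], [0.051, 0.998, 0.023], [0.372, 0.002, -0.928]]
force: [-2.4, 0.4, -0.2]
grip_width: 0.0278
```

The thin prop is pressing the stop. The lane force fell from about +0.7 N through -1.7 to -2.6 N, at 0.6 N/mm, the spring's own rate, so it's pushed in about 4–5 mm of 14. Releasing and withdrawing.

>>> play_rows(
  deltas=[
    [[0,0,0,0,0,0],[0,0,0,0,0,0],[0,0,0,0,0,0],[0,0,0,0,0,0],[0,0,-2,0,0,0],[0,0,-5,0,0,0],[0,0,-9,0,0,0],[0,0,-14,0,0,0],[0,0,-16,0,0,0],[0,0,-16,0,0,0]],
  ],
  claw=0.5,
)

```text
t: 39.7
tool_pos: [0.628, 0.1047, 0.223]
eef_rot: [[-0.929, 0.056, -0.367], [0.051, 0.998, 0.023], [0.368, 0.002, -0.93]]
force: [0.2, -1.3, -0.7]
grip_width: 0.0461
```

>>> play_rows(
  deltas=[
    [[0,0,0,0,0,0],[0,0,0,0,0,0],[0,0,0,0,0,0],[0,0,0,0,0,0]],
  ],
)

```text
t: 40.2
tool_pos: [0.6264, 0.1049, 0.221]
eef_rot: [[-0.927, 0.056, -0.371], [0.051, 0.998, 0.023], [0.372, 0.002, -0.928]]
force: [-0.6, 0.2, -0.5]
grip_width: 0.046
```

```bash
python3 -c "
from workcell import r
print(r.job_done())"
```

```text
the job is handed in; nothing more can be done
None
```

I put both props away, the thick one in the wide rack first, then the thin one in the narrow rack, and handed the job in at about 40 s. The robot was clear of everything. The thin prop has no picture check: averaging force readings used up all 200 camera calls before it reached its stop, so that part rests on force and position alone.

- **Thick prop:** it pressed against its stop at about 5.6 N when I let go, after briefly reaching 6.4 N. Part of that was friction, and the geometry puts the stop at most about 6 mm in, out of 14 mm. The force did not rise at the spring's plain rate: it was steep at first, with strong friction when I reversed. I took it as the stop because it repeated with a firmer grip. A picture after release showed the prop lying straight in the lane, its front about 74 mm down the slope (±3 mm). That is just inside the 71–105 mm where the stop can be.
- **Thin prop:** force along the lane went from about +0.7 N to −2.6 N, rising at 0.6 N/mm, which matches the spring. That puts the stop roughly 4–5 mm in. After I let go and withdrew, the wrist force was back to about zero.
- **Bystanders:** the forces showed no unexpected contact. I never planned a move against the bowl, jar, spoon or the red and green look-alikes, but I took no final picture of them.

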